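Roll a landscape section on castors up to the main model

ROBOT

A 6-joint arm with a two-finger parallel gripper is mounted at the origin on the work surface. World frame = base frame: x ahead of the robot, y to its left, z up, the work surface at z = 0. Lengths are in m, angles in rad, forces in N, time in s.
With the tool pointing down it reaches from about 0.4 to 0.825 m from the base axis. Payload 7 kg.
Tool frame: the origin (TCP) lies at the very end of the fingers, on their centre line; the grasp point (between the pads) lies 19 mm behind it; z points along the fingers, y is the line along which they close (so a half turn about z gives the same grasp; the last joint's range is limited). The gripper opens to 88 mm and grips with 3 to 60 N. Pads are 19 mm wide; open, the fingers measure 130 mm over their backs; the gripper's body (78 mm by 193 mm) begins 47 mm behind the grasp point.
Start: joints at [1.511, 0.359, 0.012, 0, -1.224, -0.288], TCP at [0.23, 0.635, 0.194] pointing down, gripper open.
Joint ranges: [-3.07, 3.07], [-1.43, 2.12], [-1.02, 1.25], [-3.03, 1.67], [-3.05, -0], [-3.03, 3.03]. Speed limits (rad/s): [2.39, 2.39, 3.01, 3.14, 3.14, 3.14].

INTERFACE

Orientations are given as [roll, pitch, yaw] about the fixed x, y, z axes, in that order (R = Rz(yaw) Ry(pitch) Rx(roll)).
In Python, from station import arm gives the robot as it stands.
- The arm moves only by the tool step_arm, never from a script. Its argument "rows" is a list of rows, each a list of 5 numbers: the shift along the world's x, y, z in m, then the turn about the world's z in rad, then the finger opening in m, from 0 to 0.0876. In form: [[x, y, z, spin, gripper], ...]. A call has 1 to 20 rows; each row is the pose to reach, as a shift and turn from the pose commanded when the call began; what a row does not reach only later rows make up. A row lasts 1/10 s, in which the tool goes at most 50 mm and 8.59 degrees, less where a joint would pass 70% of its speed; a pose out of reach is approached as far as the arm can. A call with a gripper value outside its range is refused whole. The fingers move at their own pace and stop on an object; "newtons" is the grip in N (left out, the last holds). Time passes only in rows, so rows that repeat a pose let the fingers close. It gives the time, the measured TCP pose, the force, the opening and the grip force at its end, in the units of the state.
- arm.get_state(): the state, without advancing time (a new reading comes with each control period).
- arm.grab_frame(name): name is "scene" or "top"; returns a dict with "color" (480x640x3 uint8, blue, green, red), "vfov" (degrees; the focal length in pixels is half the picture's height over the tangent of half this angle, whatever the lens; pixels are square), "cx", "cy" (the principal point, pixels), "rvec" (rotation vector, rad) and "tvec" (3), from world to camera coordinates, as OpenCV has them. Camera axes: x right, y down, z forward; pixel columns grow to the right and rows downward; lengths in m; the calibration is good to about 2 mm. A picture is of the moment at which its call begins. There is no depth.
- arm.job_done(): hands the job in; it is judged then, once.
The state is a dict: "t": time; "q": joint angles; "qd": joint speeds; "joint_efforts": joint torques, N m; "eef_pos": TCP position; "ee_rot": TCP orientation; "force": force on the tool from outside, world axes, zero at the start; "moment": the same for the moment, N m; "width": finger opening in m; "gripper_force": force on a finger pad.
Only numpy, scipy, OpenCV 4.12 (cv2) and the standard library are available. Lean on these libraries where they do the work, as an engineer would, in place of code of your own. Each camera call takes 0.05 s, during which the arm holds its last target. There are 200 camera calls.

TASK

Push the small wheeled caddy (it has an upright handle) forwards, never lifting it off its wheels, until all four swivel castors trail straight behind their pivots, and steer it nose-first along the paper tape line to the big landscape base, so that it arrives with castors trailing, tape marks in line and its nose flush on the base's loose joint lip. Push the lip back until you feel it bear on the packing inside and lean there for about a second with light fingertip pressure (roughly 5 N; the model is fragile, so never bump or push hard). Then let go and leave the caddy standing flush there, without disturbing the cup, the jar or the half fruit.

Things in the scene. Friction and masses are not known exactly. Their poses are not given: they have to be found in the camera images.
- caddy: loose wheeled caddy: plywood box 180 long (x) x 130 wide (y), 42 to 85 mm above the table, with earth and fruit boulders up to 120 mm high on its front two thirds; 0.55 to 0.95 kg. Origin on the table under its centre, +x forwards to the nose, z up. Four swivel castors, which swing round to trail within about 80 mm of straight pushing; rolling drag 0.5 to 1 N
- nose (a point): centre of the caddy's flat plywood front face, 90 mm ahead of the caddy's centre and 65 mm above the table; axes as the caddy's. Once the lip it pushes bears on its packing, each further millimetre adds roughly 5 to 10 N
- handle (a point): point to grip on the caddy's upright wooden handle: a square post 24 x 24 mm, its sides parallel to the caddy's, rising from the box's top (85 mm) to 140 mm above the table, on the centre line 66 mm behind the caddy's centre. The point is on the post's axis 115 mm above the table; 40 mm and more is free on either side and behind
- hub_front_left (a point): axle centre of the front left castor's wheel (rubber, 30 mm across). Its vertical swivel pivot is at x = +55, y = +35 mm in the caddy's frame; the axle lies 15 mm from it, straight behind it (towards the caddy's -x) when it trails straight. Starts turned any way
- hub_front_right (a point): axle centre of the front right castor's wheel (rubber, 30 mm across). Its vertical swivel pivot is at x = +55, y = -35 mm in the caddy's frame; the axle lies 15 mm from it, straight behind it (towards the caddy's -x) when it trails straight. Starts turned any way
- hub_rear_left (a point): axle centre of the rear left castor's wheel (rubber, 30 mm across). Its vertical swivel pivot is at x = -55, y = +35 mm in the caddy's frame; the axle lies 15 mm from it, straight behind it (towards the caddy's -x) when it trails straight. Starts turned any way
- hub_rear_right (a point): axle centre of the rear right castor's wheel (rubber, 30 mm across). Its vertical swivel pivot is at x = -55, y = -35 mm in the caddy's frame; the axle lies 15 mm from it, straight behind it (towards the caddy's -x) when it trails straight. Starts turned any way
- lip: loose joint lip, a plywood plate 290 mm wide, 85 high, on the near side of the fixed landscape base (box 300 x 300 x 90 mm, boulders to 140 mm high). Pushed, it slides back into the base at about 1 N for an unmeasured 5 to 16 mm, then bears on rigid packing, and stays there. Origin: foot of the middle of its flat face; +x into the base (the heading to take), +y along the face
- mark (a point): the mark: middle of the lip's face, 65 mm above the table, where the caddy's nose must come; moves with the lip, axes as the lip's. Paper tape 12 mm wide runs down the face here and 200 mm straight out from it along the table; another piece is on top of the base and of the caddy at the middle of their joint edges
- cup: loose white cup 60 mm across, 55 mm high; origin at the centre of its underside. Leave alone
- jar: loose black jar 60 mm across, 65 mm high; origin at the centre of its underside. Leave alone
- half_fruit: loose half fruit 72 mm across, 30 mm high; origin at the centre of its underside. Leave alone
There are look-alikes about, which are no part of the job. There is more than one size of the caddy; the one meant has the size given above.

How it is judged:
By the outcome, as a careful person would: the job done as asked, in the order asked, and still so for the second after the job is handed in, with the robot touching nothing.
It also fails if it takes over 51 s, if anything falls off the work surface, if the arm or the gripper's body presses on something with over 40 N, if the wrist force passes 120 N, or if a joint passes its speed limit or range.

## Working session

There is one attempt and no reset: what is moved stays moved. The work goes in short steps, Python scripts to look and compute and a tool call to move; the robot and the scene stay as the last step left them, time stands still between calls to the robot, and variables do not carry over. Pictures are saved under pics/ and viewed, at most 13 in all, crops included, and the job is handed in when it is done.

Besides the shell and the picture viewer there is one more tool, called after "Request:" by a JSON object that holds its "method" and its "body", one argument or row to a line. step_arm: Moves the arm, as the interface text tells. Its arguments: {"type":"object","properties":{"rows":{"type":"array"},"newtons":{"type":"number"}},"required":["rows"]}

```bash
mkdir -p pics; cat > h.py <<'E'
import numpy as np, cv2
from station import arm
def grab(n,tag):
    f=arm.grab_frame(n); cv2.imwrite(f'pics/{tag}.png',f['color']); np.save(f'pics/{tag}.npy',np.array([f['vfov'],f['cx'],f['cy'],*np.ravel(f['rvec']),*np.ravel(f['tvec'])])); return f['color']
def cal(tag):
    c=np.load(f'pics/{tag}.npy'); fl=240/np.tan(np.radians(c[0])/2)
    return np.array([[fl,0,c[1]],[0,fl,c[2]],[0,0,1]]),c[3:6],c[6:9]
def world(tag,u,v,z):
    K,r,t=cal(tag); R=cv2.Rodrigues(r)[0]; o=-R.T@t; d=R.T@np.linalg.inv(K)@[u,v,1]
    return o+d*(z-o[2])/d[2]
def pix(tag,P):
    K,r,t=cal(tag); return cv2.projectPoints(np.array(P,float).reshape(-1,1,3),r,t,K,None)[0][:,0]
E
python3 - <<'E'
from h import *
a=grab('scene','s0'); b=grab('top','t0')
for t in('s0','t0'):
    K,r,tt=cal(t); print(K[0,0],K[0,2],K[1,2],-cv2.Rodrigues(r)[0].T@tt)
s=arm.get_state(); print(s)
E
```

```text
542.953500686948 319.9235432529203 240.93610398638748 [1.04355133 0.34357379 0.88776286]
520.3199090207386 328.78155511475893 234.97442741502903 [ 0.35417678 -0.0182677   0.98206514]
{'t': 0.1, 'q': array([ 1.51107554e+00,  3.59344343e-01,  1.11533224e-02, -3.29768864e-04,
       -1.22408172e+00, -2.88082737e-01]), 'qd': array([ 0.00161523, -0.00173408,  0.00287662,  0.00320475,  0.00121656,
       -0.00066649]), 'joint_efforts': array([-1.31712888e-03, -5.84164810e+01,  2.93750006e+01,  7.01553270e+00,
        1.01078750e-02, -5.72300632e-05]), 'eef_pos': array([0.22993019, 0.63411864, 0.19339501]), 'ee_rot': array([ 3.14008900e+00, -1.22269503e-04, -3.47915719e-01]), 'force': array([-0.2398041 ,  0.04703839,  0.45157471]), 'moment': array([-0.03096731, -0.0887455 ,  0.01893036]), 'gripper_force': 0.0, 'width': 0.08734000496808023}
```

View pics/s0.png

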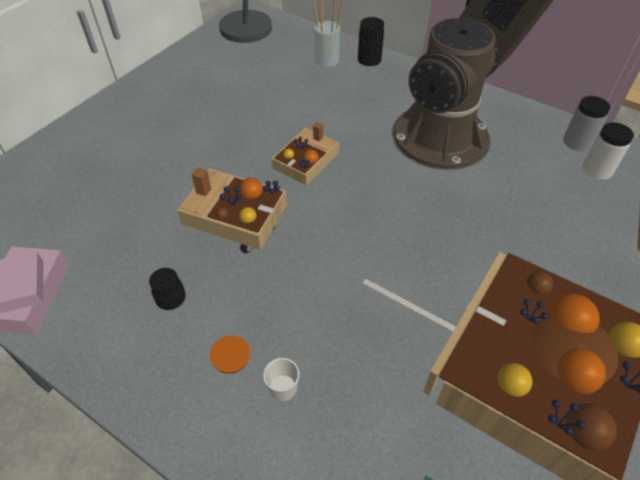

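View pics/t0.png

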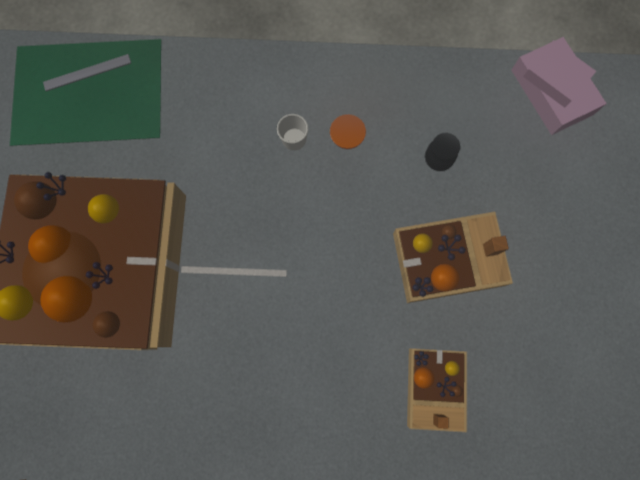

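Candidates for the caddy are the larger one at top (455,257) / scene (235,205), and the smaller one at top (438,390) / scene (306,152). I'll check the size and look at close crops.

```bash
python3 - <<'E'
from h import *
print('org',pix('t0',[[0,0,0],[.4,0,0],[.4,.2,0]]))
c=cv2.imread('pics/t0.png'); 
A=cv2.resize(c[200:310,380:520],None,fx=4,fy=4,interpolation=cv2.INTER_CUBIC); B=cv2.resize(c[170:355,130:300],None,fx=3.2,fy=3.2,interpolation=cv2.INTER_CUBIC)
# A 560x440
cv2.imwrite('pics/c1.png',A); cv2.imwrite('pics/c2.png',B)
for n,l in dict(big=[(396,232),(495,214),(511,284),(408,300)],small=[(411,349),(467,350),(467,431),(409,431)]).items():
    p=np.array([world('t0',*q,.085) for q in l]); print(n,p.round(3)[:,:2].tolist(),np.linalg.norm(np.roll(p,-1,0)-p,axis=1).round(3))
for n,q,z in [('tape0',(286,273),0),('tape1',(181,269),0),('cup',(292,129),.03),('fruit',(348,131),.015),('jar',(443,152),.03),('liptopA',(174,183),.085),('liptopB',(157,348),.085)]: print(n,world('t0',*q,z).round(4))
E
```

```text
org [[309.15715958 555.32143274]
 [320.37115502 318.61666011]
 [213.5039162  313.79533236]]
big [[0.553, -0.128], [0.593, -0.303], [0.47, -0.328], [0.434, -0.15]] [0.18  0.126 0.181 0.121]
small [[0.352, -0.156], [0.355, -0.251], [0.226, -0.249], [0.221, -0.155]] [0.094 0.129 0.095 0.131]
tape0 [0.4826 0.0693 0.    ]
tape1 [0.4814 0.2694 0.    ]
cup [0.7618 0.0723 0.03  ]
fruit [ 0.7689 -0.0374  0.015 ]
jar [ 0.7273 -0.2222  0.03  ]
liptopA [0.6253 0.2731 0.085 ]
liptopB [0.3349 0.2711 0.085 ]
```

View pics/c1.png

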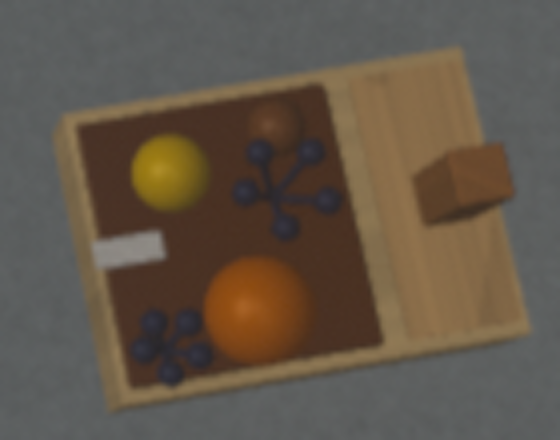

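View pics/c2.png

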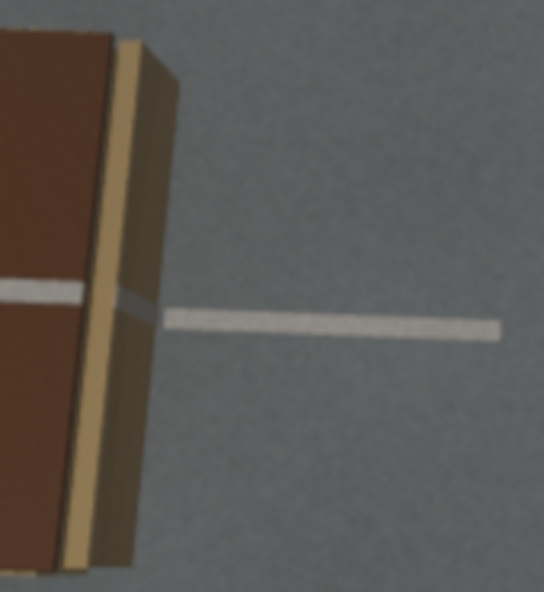

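The larger caddy (top-view box corners about (396,232), (495,214), (511,284), (408,300)) measures 180 mm long, so it's the right one. The small one is only 131 mm. Its nose, with the tape, faces the lip (+y). Next I'll fit its pose and the lip's.

```bash
cat >> h.py <<'E'
from scipy.optimize import least_squares
BOX=[[90,-65,85],[90,65,85],[-90,65,85],[-90,-65,85]]
def place(p,M):
    M=np.array(M)/1000.; c,s=np.cos(p[2]),np.sin(p[2]); return M@np.array([[c,s,0],[-s,c,0],[0,0,1]])+[p[0],p[1],0]
def fit(p0,obs): # obs: list of (tag, model points mm, pixels)
    g=lambda p: np.concatenate([(pix(t,place(p,M))-np.array(q)).ravel() for t,M,q in obs])
    s=least_squares(g,p0); return s.x,s.fun.reshape(-1,2).round(1).tolist()
E
python3 - <<'E'
from h import *
a=lambda l,s,x,y:[(u/s+x,v/s+y) for u,v in l]
# c1 corners order: front-right(nose points left in image; robot-right is +y? decide by fit)
q=a([(65,115),(115,408),(528,330),(462,50)],4,380,200)
p,r=fit([.51,-.227,1.78],[('t0',[BOX[0],BOX[1],BOX[2],BOX[3]],q)]); p2,r2=fit([.51,-.227,1.78],[('t0',[[90,-65,85],[90,65,85],[-90,65,85],[-90,-65,85]],q)])
print(p,r)
print('post top',world('t0',380+484/4,200+172/4,.14), 'handle by fit',place(p,[[-66,0,140]]))
f=a([(141,40),(88,570),(179,82),(132,566),(164,318),(500,331)],3.2,130,170)
# lip frame: +x into base (90deg), +y along face -> -x world
L=[[0,-145,85],[0,145,85],[0,-145,0],[0,145,0],[0,0,0],[-200,0,0]]
print(fit([.48,.27,1.57],[('t0',L,f)]))
print(pix('s0',place(p,BOX+[[-66,0,140]])).round(0).tolist())
E
```

```text
[ 0.51455651 -0.22811244  1.78183069] [[-0.8, -0.4], [1.2, -0.7], [0.2, 1.5], [-0.6, -0.5]]
post top [ 0.5297585  -0.29408366  0.14      ] handle by fit [[ 0.52838163 -0.29264821  0.14      ]]
(array([0.48067416, 0.2713518 , 1.57821677]), [[0.3, 0.3], [0.0, -0.6], [1.1, 0.3], [1.2, 0.4], [-1.3, -0.0], [-1.3, -0.2]])
[[259.0, 235.0], [286.0, 190.0], [210.0, 167.0], [178.0, 209.0], [200.0, 171.0]]
```

Request:
{"method": "step_arm", "body": {
  "rows": [
    [0.06,-0.186,0.03,-0.2,0.0876],
    [0.06,-0.186,0.03,-0.2,0.0876],
    [0.06,-0.186,0.03,-0.2,0.0876],
    [0.06,-0.186,0.03,-0.2,0.0876],
    [0.18,-0.557,0.03,-0.6,0.0876],
    [0.18,-0.557,0.03,-0.6,0.0876],
    [0.18,-0.557,0.03,-0.6,0.0876],
    [0.18,-0.557,0.03,-0.6,0.0876],
    [0.18,-0.557,0.03,-0.6,0.0876],
    [0.18,-0.557,0.03,-0.6,0.0876],
    [0.18,-0.557,0.03,-0.6,0.0876],
    [0.18,-0.557,0.03,-0.6,0.0876],
    [0.2985,-0.928,0.03,-1.012,0.0876],
    [0.2985,-0.928,0.03,-1.012,0.0876],
    [0.2985,-0.928,0.03,-1.012,0.0876],
    [0.2985,-0.928,0.03,-1.012,0.0876],
    [0.2985,-0.928,0.03,-1.012,0.0876],
    [0.2985,-0.928,0.03,-1.012,0.0876],
    [0.2985,-0.928,0.03,-1.012,0.0876],
    [0.2985,-0.928,0.03,-1.012,0.0876]
  ]
}}

```text
t: 2.1
eef_pos: [0.5286, -0.2962, 0.2235]
ee_rot: [3.141, 0.0, -1.361]
force: [0.2, 0.4, -0.6]
width: 0.088
gripper_force: 0.0
```

```bash
python3 - <<'E'
from h import *
c=grab('scene','s1'); s=arm.get_state(); print(s['t'],s['eef_pos'],s['ee_rot'],s['force'],s['moment'],s['width'])
print(pix('s1',[s['eef_pos']]))
cv2.imwrite('pics/c3.png',cv2.resize(c[90:280,130:330],None,fx=3,fy=3,interpolation=cv2.INTER_CUBIC))
E
```

```text
2.15 [ 0.52970786 -0.30000132  0.22260308] [ 3.13911462e+00 -7.82613391e-04 -1.36213042e+00] [ 3.78311589 -3.85570995  3.92752629] [-0.59369622 -0.83924803  0.03053028] 0.08779200986705253
[[188.602096   137.49653123]]
```

View pics/c3.png

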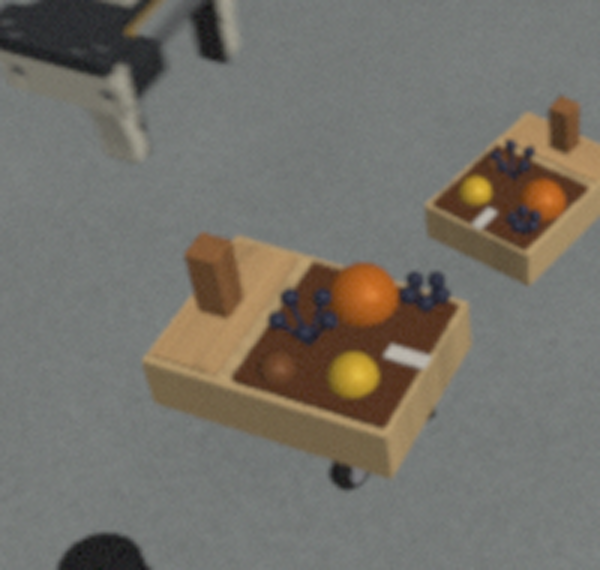

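```bash
python3 - <<'E'
from h import *
a=lambda l,s,x,y:[(u/s+x,v/s+y) for u,v in l]
q=a([(65,115),(115,408),(528,330),(462,50)],4,380,200)
q2=a([(390,430),(470,303),(240,237),(147,358),(213,242)],3,130,90)
M2=BOX+[[-66,0,140]]
for o in ([('s1',M2,q2)],[('t0',BOX+[[-66,0,140]],q+[(380+484/4,200+172/4)]),('s1',M2,q2)]):
    p,r=fit([.51,-.227,1.78],o); print(p,r,place(p,[[-66,0,0]]))
E
```

```text
[ 0.51384846 -0.22614218  1.79043817] [[0.1, 1.6], [0.7, -1.3], [0.1, -1.5], [-0.5, 0.1], [-0.5, 0.7]] [[ 0.52822855 -0.29055657  0.        ]]
[ 0.51426663 -0.22755493  1.78553695] [[-1.2, -0.0], [1.1, -0.3], [-0.0, 1.4], [-1.1, -0.5], [-1.2, 0.8], [-0.8, 1.5], [0.1, -1.3], [-0.3, -1.7], [-1.2, -0.3], [-1.1, 0.4]] [[ 0.52833084 -0.29203902  0.        ]]
```

Request:
{"method": "step_arm", "body": {
  "newtons": 12,
  "rows": [
    [0,0,0,0,0.0876],
    [0,0.001,-0.03,0,0.0876],
    [0,0.001,-0.06,0,0.0876],
    [0,0.001,-0.09,0,0.0876],
    [0,0.001,-0.11,0,0.0876],
    [0,0.001,-0.12,0,0.0876],
    [0,0.001,-0.127,0,0.0876],
    [0,0.001,-0.127,0,0.0876],
    [0,0.001,-0.127,0,0.0876],
    [0,0.001,-0.127,0,0.0876]
  ]
}}

```text
t: 3.15
eef_pos: [0.5293, -0.2926, 0.0984]
ee_rot: [-3.14, -0.001, -1.36]
force: [0.1, 0.2, 0.2]
width: 0.0878
gripper_force: 0.0
```

Request:
{"method": "step_arm", "body": {
  "newtons": 12,
  "rows": [
    [0,0,0,0,0.06],
    [0,0,0,0,0.045],
    [0,0,0,0,0.035],
    [0,0,0,0,0.03],
    [0,0,0,0,0.026],
    [0,0,0,0,0.018],
    [0,0,0,0,0.015],
    [0,0,0,0,0.015],
    [0,0,0,0,0.015],
    [0,0,0,0,0.015]
  ]
}}

```text
t: 4.15
eef_pos: [0.5287, -0.2925, 0.0973]
ee_rot: [-3.141, -0.0, -1.36]
force: [0.3, 0.7, 0.5]
width: 0.0239
gripper_force: 12.0
```

```bash
python3 - <<'E'
from h import *
c=grab('scene','s2'); s=arm.get_state(); print(s['t'],s['eef_pos'],s['ee_rot'],s['force'],s['moment'],s['width'],s['gripper_force'])
cv2.imwrite('pics/c4.png',cv2.resize(c[90:280,130:330],None,fx=3,fy=3,interpolation=cv2.INTER_CUBIC))
E
```

```text
4.2 [ 0.52865278 -0.29248491  0.09728795] [-3.14149474e+00 -1.17030532e-04 -1.35972895e+00] [ 0.11762372 -0.56772833 -0.62183766] [-0.0528735  -0.18008679  0.03817116] 0.023612086978928463 11.988343298435211
```

View pics/c4.png

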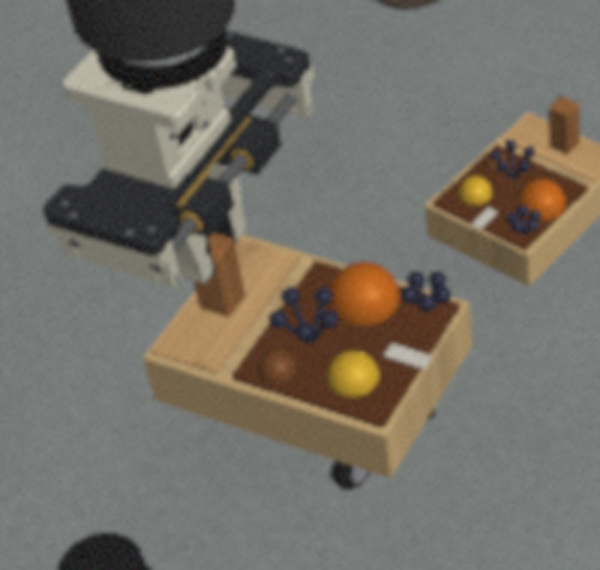

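The fingers hold the handle squarely: width is 24 mm and the caddy hasn't moved. Next I'll work out the waypoints, with 85 mm straight, then a gentle arc, then straight along the tape.

```bash
cat > plan.py <<'E'
from h import *
H=np.array([.5287,-.2925]); L=np.array([.4807,.2714]); th=1.782; tl=1.578
u=lambda a:np.array([np.cos(a),np.sin(a)])
C=H+.066*u(th); n=u(tl-np.pi/2); off=(C-L)@n; a=th-tl
s1=.085; R=(off-s1*np.sin(a))/(1-np.cos(a)); d=.008
rem=-.09-(C-L)@u(tl); tot=s1+R*a+rem-s1*np.cos(a)-R*np.sin(a); print('R',R,'tot',tot)
c=C.copy(); hd=th; out=[]; s=0
while s<tot-.016:
    h=min(.0005,1); hd=th-np.clip((s-s1)/R,0,a); c=c+h*u(hd); s+=h
    if abs(s/d-round(s/d))<1e-6: out.append([*(c-.066*u(hd)-H),hd-th])
for i in range(0,len(out),20):
    b=np.array(out[i-1]) if i else np.zeros(3)
    print(i,[[round(x,4),round(y,4),0,round(w,3),.015] for x,y,w in np.array(out[i:i+20])-b], 'end total',out[min(i+19,len(out)-1)])
E
python3 plan.py
```

```text
R 0.6436097016549608 tot 0.41227104743845777
0 [[np.float64(-0.0017), np.float64(0.0078), 0, np.float64(0.0), 0.015], [np.float64(-0.0034), np.float64(0.0156), 0, np.float64(0.0), 0.015], [np.float64(-0.005), np.float64(0.0235), 0, np.float64(0.0), 0.015], [np.float64(-0.0067), np.float64(0.0313), 0, np.float64(0.0), 0.015], [np.float64(-0.0084), np.float64(0.0391), 0, np.float64(0.0), 0.015], [np.float64(-0.0101), np.float64(0.0469), 0, np.float64(0.0), 0.015], [np.float64(-0.0117), np.float64(0.0548), 0, np.float64(0.0), 0.015], [np.float64(-0.0134), np.float64(0.0626), 0, np.float64(0.0), 0.015], [np.float64(-0.0151), np.float64(0.0704), 0, np.float64(0.0), 0.015], [np.float64(-0.0168), np.float64(0.0782), 0, np.float64(0.0), 0.015], [np.float64(-0.0187), np.float64(0.086), 0, np.float64(-0.004), 0.015], [np.float64(-0.0211), np.float64(0.0937), 0, np.float64(-0.016), 0.015], [np.float64(-0.0234), np.float64(0.1014), 0, np.float64(-0.029), 0.015], [np.float64(-0.0256), np.float64(0.1091), 0, np.float64(-0.041), 0.015], [np.float64(-0.0277), np.float64(0.1169), 0, np.float64(-0.054
[... 2093 characters left out ...]
64(0.008), 0, np.float64(0.0), 0.015], [np.float64(-0.0001), np.float64(0.016), 0, np.float64(0.0), 0.015], [np.float64(-0.0002), np.float64(0.024), 0, np.float64(0.0), 0.015], [np.float64(-0.0002), np.float64(0.032), 0, np.float64(0.0), 0.015], [np.float64(-0.0003), np.float64(0.04), 0, np.float64(0.0), 0.015], [np.float64(-0.0003), np.float64(0.048), 0, np.float64(0.0), 0.015], [np.float64(-0.0004), np.float64(0.056), 0, np.float64(0.0), 0.015], [np.float64(-0.0005), np.float64(0.064), 0, np.float64(0.0), 0.015], [np.float64(-0.0005), np.float64(0.072), 0, np.float64(0.0), 0.015]] end total [np.float64(-0.04678086646633273), np.float64(0.3876279705675912), np.float64(-0.20399999999999996)]
```

Request:
{"method": "step_arm", "body": {
  "rows": [
    [-0.0008,0.004,0,0,0.015],
    [-0.0025,0.0117,0,0,0.015],
    [-0.0042,0.0195,0,0,0.015],
    [-0.0059,0.0274,0,0,0.015],
    [-0.0076,0.0352,0,0,0.015],
    [-0.0092,0.043,0,0,0.015],
    [-0.0109,0.0508,0,0,0.015],
    [-0.0126,0.0587,0,0,0.015],
    [-0.0143,0.0665,0,0,0.015],
    [-0.016,0.0743,0,0,0.015],
    [-0.0177,0.082,0,-0.002,0.015],
    [-0.0199,0.09,0,-0.01,0.015],
    [-0.0223,0.0975,0,-0.022,0.015],
    [-0.0245,0.1052,0,-0.035,0.015],
    [-0.0267,0.113,0,-0.047,0.015],
    [-0.0287,0.1208,0,-0.06,0.015],
    [-0.0307,0.1286,0,-0.072,0.015],
    [-0.0326,0.1364,0,-0.085,0.015],
    [-0.0344,0.1442,0,-0.097,0.015],
    [-0.0368,0.156,0,-0.116,0.015]
  ]
}}

```text
t: 6.2
eef_pos: [0.4915, -0.136, 0.0972]
ee_rot: [3.141, -0.0, -1.477]
force: [0.2, -1.1, 2.1]
width: 0.0239
gripper_force: 12.0
```

Request:
{"method": "step_arm", "body": {
  "rows": [
    [-0.0015,0.008,0,-0.012,0.015],
    [-0.003,0.016,0,-0.025,0.015],
    [-0.0043,0.0237,0,-0.037,0.015],
    [-0.0055,0.0317,0,-0.05,0.015],
    [-0.0067,0.0396,0,-0.062,0.015],
    [-0.0077,0.0476,0,-0.075,0.015],
    [-0.0086,0.0556,0,-0.087,0.015],
    [-0.0088,0.0636,0,-0.088,0.015],
    [-0.0088,0.0716,0,-0.088,0.015],
    [-0.0089,0.0796,0,-0.088,0.015],
    [-0.0089,0.0876,0,-0.088,0.015],
    [-0.009,0.0956,0,-0.088,0.015],
    [-0.009,0.1036,0,-0.088,0.015],
    [-0.0091,0.1116,0,-0.088,0.015],
    [-0.0092,0.1196,0,-0.088,0.015],
    [-0.0092,0.1276,0,-0.088,0.015],
    [-0.0093,0.1356,0,-0.088,0.015],
    [-0.0093,0.142,0,-0.088,0.015],
    [-0.0094,0.146,0,-0.088,0.015],
    [-0.0094,0.148,0,-0.088,0.015]
  ]
}}

```text
t: 8.2
eef_pos: [0.4824, 0.012, 0.0973]
ee_rot: [-3.142, 0.0, -1.563]
force: [0.0, -0.5, 0.1]
width: 0.0237
gripper_force: 12.0
```

```bash
python3 - <<'E'
from h import *
b=grab('top','t3'); s=arm.get_state(); print(s['t'],s['eef_pos'],s['ee_rot'],s['force'],s['moment'],s['width'],s['gripper_force'])
a=grab('scene','s3')
A=cv2.resize(b[170:370,120:400],None,fx=2.85,fy=2.85,interpolation=cv2.INTER_CUBIC); cv2.imwrite('pics/c5.png',A)
print(s['force'])
E
```

```text
8.25 [0.48241777 0.01211264 0.09721788] [-3.14150975e+00  2.33397296e-04 -1.56351276e+00] [-0.4872453   1.10420895 -0.17980696] [ 0.3343355   0.00321131 -0.01513589] 0.024012695897056072 11.989540457725525
[-0.4872453   1.10420895 -0.17980696]
```

View pics/c5.png

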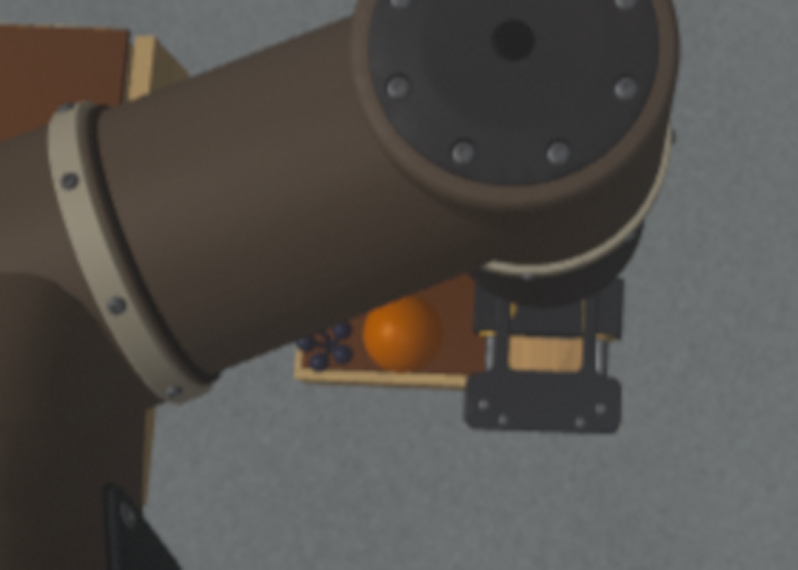

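From above the arm hides most of the caddy; only its left edge shows, at about crop (300-465,380). I'll use the scene view.

```bash
python3 - <<'E'
from h import *
c=cv2.imread('pics/s3.png'); p=[.4824,.0121+.066,1.5782]
print(pix('s3',place(p,BOX+[[-66,0,140],[90,0,85]])).round(1).tolist(), pix('s3',place([.4807,.2714,1.578],[[0,0,0],[0,0,85],[0,145,85],[0,-145,85]])).round(1).tolist())
cv2.imwrite('pics/c6.png',cv2.resize(c[150:410,270:530],None,fx=2.3,fy=2.3,interpolation=cv2.INTER_CUBIC))
E
```

```text
[[396.8, 303.6], [430.3, 254.2], [348.2, 214.3], [311.3, 257.8], [341.9, 221.8], [414.2, 278.0]] [[457.7, 329.6], [467.4, 305.0], [499.2, 250.2], [429.9, 369.4]]
```

View pics/c6.png

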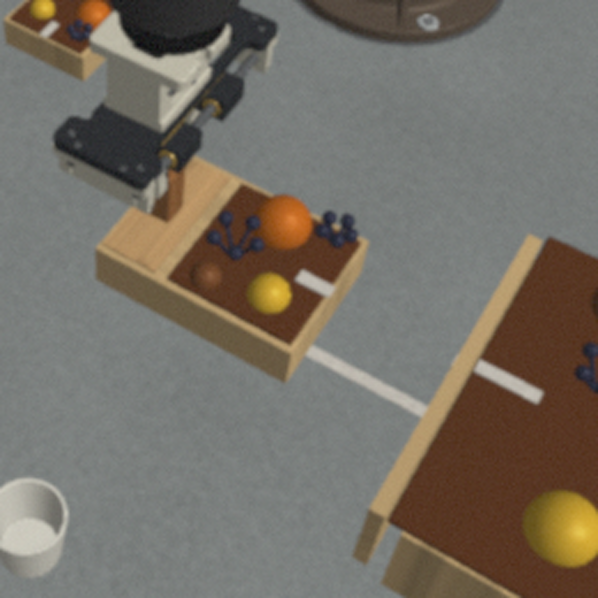

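The scene view shows the nose tape at crop (315,283), the tape line from (310,350) to (425,410), and the base tape at (478,368). All are in line with the prediction to about 1 mm, so I'll carry on along the line to just short of the lip.

Request:
{"method": "step_arm", "body": {
  "rows": [
    [0,0.004,0,0,0.015],
    [-0.0001,0.012,0,0,0.015],
    [-0.0001,0.02,0,0,0.015],
    [-0.0002,0.028,0,0,0.015],
    [-0.0003,0.036,0,0,0.015],
    [-0.0003,0.044,0,0,0.015],
    [-0.0004,0.052,0,0,0.015],
    [-0.0004,0.06,0,0,0.015],
    [-0.0005,0.067,0,0,0.015],
    [-0.0005,0.073,0,0,0.015],
    [-0.0006,0.078,0,0,0.015],
    [-0.0006,0.082,0,0,0.015],
    [-0.0006,0.085,0,0,0.015],
    [-0.0007,0.088,0,0,0.015],
    [-0.0007,0.09,0,0,0.015],
    [-0.0007,0.092,0,0,0.015],
    [-0.0007,0.094,0,0,0.015],
    [-0.0007,0.095,0,0,0.015],
    [-0.0007,0.095,0,0,0.015],
    [-0.0007,0.095,0,0,0.015]
  ]
}}

```text
t: 10.3
eef_pos: [0.4817, 0.1067, 0.0972]
ee_rot: [-3.142, 0.0, -1.564]
force: [-1.0, -0.1, 0.6]
width: 0.0242
gripper_force: 12.0
```

```bash
python3 - <<'E'
from h import *
c=grab('scene','s4'); s=arm.get_state(); print(s['t'],s['eef_pos'],s['ee_rot'],s['force'])
cv2.imwrite('pics/c7.png',cv2.resize(c[200:400,330:530],None,fx=3,fy=3,interpolation=cv2.INTER_CUBIC))
E
```

```text
10.35 [0.481662   0.10668859 0.09722592] [-3.14157351e+00  2.81501722e-04 -1.56388891e+00] [-0.61070208  0.66545884  0.2035393 ]
```

View pics/c7.png

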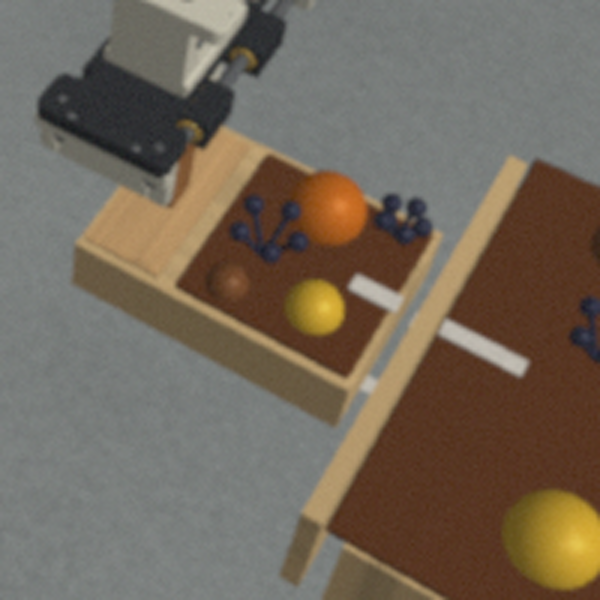

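The tapes on the caddy, crop (350,283)-(400,305), and on the base, (440,327)-(527,368), are collinear, and the gap is about 9–12 mm. I'll approach slowly.

Request:
{"method": "step_arm", "body": {
  "rows": [
    [0,0.001,0,0,0.015],
    [0,0.002,0,0,0.015],
    [0,0.003,0,0,0.015],
    [0,0.004,0,0,0.015],
    [0,0.005,0,0,0.015],
    [0,0.006,0,0,0.015],
    [0,0.007,0,0,0.015],
    [-0.0001,0.008,0,0,0.015],
    [-0.0001,0.009,0,0,0.015],
    [-0.0001,0.01,0,0,0.015],
    [-0.0001,0.011,0,0,0.015],
    [-0.0001,0.0115,0,0,0.015]
  ]
}}

```text
t: 11.55
eef_pos: [0.4815, 0.118, 0.0972]
ee_rot: [3.141, -0.0, -1.564]
force: [-0.4, -1.4, 0.1]
width: 0.0237
gripper_force: 12.0
```

Request:
{"method": "step_arm", "body": {
  "rows": [
    [0,0.0005,0,0,0.015],
    [0,0.001,0,0,0.015]
  ]
}}

```text
t: 11.75
eef_pos: [0.4815, 0.119, 0.0972]
ee_rot: [3.142, -0.0, -1.564]
force: [-0.8, -1.7, -0.0]
width: 0.0236
gripper_force: 12.0
```

Request:
{"method": "step_arm", "body": {
  "rows": [
    [0,0.0005,0,0,0.015],
    [0,0.001,0,0,0.015]
  ]
}}

```text
t: 11.95
eef_pos: [0.4816, 0.1201, 0.0973]
ee_rot: [3.142, -0.0, -1.564]
force: [0.8, -1.1, 0.6]
width: 0.0241
gripper_force: 12.0
```

```bash
python3 - <<'E'
from h import *
c=grab('scene','s5'); s=arm.get_state(); print(s['force'])
for t in('s4','s5'):
    g=cv2.imread(f'pics/{t}.png'); v=g[200:400,330:530]
    # profile along heading from caddy front across to lip, 30 mm left of the centre line
    p=[np.array(world(t,0,0,0)) for _ in [0]]
    P=np.array([[.481+.03,y,.085] for y in np.arange(.255,.300,.002)]); q=pix(t,P); print(t,[int(cv2.getRectSubPix(g,(1,1),tuple(map(float,x)))[0,0].sum()) for x in q])
E
```

```text
[ 0.65081415 -1.65436763  1.39801418]
s4 [180, 248, 378, 429, 415, 392, 375, 366, 375, 416, 439, 444, 447, 449, 439, 402, 294, 186, 175, 177, 175, 172, 177]
s5 [174, 178, 170, 171, 174, 175, 180, 191, 298, 412, 442, 436, 445, 443, 444, 425, 318, 198, 176, 173, 176, 175, 169]
```

Request:
{"method": "step_arm", "body": {
  "rows": [
    [0,0.0005,0,0,0.015],
    [0,0.001,0,0,0.015]
  ]
}}

```text
t: 12.2
eef_pos: [0.4816, 0.1211, 0.0973]
ee_rot: [3.142, 0.0, -1.564]
force: [0.2, -1.1, 1.8]
width: 0.0238
gripper_force: 12.0
```

Request:
{"method": "step_arm", "body": {
  "rows": [
    [0,0.0005,0,0,0.015],
    [0,0.001,0,0,0.015]
  ]
}}

```text
t: 12.4
eef_pos: [0.4816, 0.1221, 0.0973]
ee_rot: [3.142, -0.0, -1.564]
force: [0.5, -2.1, -0.2]
width: 0.0237
gripper_force: 12.0
```

Request:
{"method": "step_arm", "body": {
  "rows": [
    [0,0.0005,0,0,0.015],
    [0,0.001,0,0,0.015]
  ]
}}

```text
t: 12.6
eef_pos: [0.4815, 0.1231, 0.0972]
ee_rot: [3.142, -0.0, -1.564]
force: [0.5, -1.4, 0.6]
width: 0.0237
gripper_force: 12.0
```

Request:
{"method": "step_arm", "body": {
  "rows": [
    [0,0.0005,0,0,0.015],
    [0,0.001,0,0,0.015],
    [0,0.001,0,0,0.015]
  ]
}}

```text
t: 12.9
eef_pos: [0.4816, 0.1242, 0.0972]
ee_rot: [3.142, 0.0, -1.564]
force: [-0.1, -1.6, 1.3]
width: 0.024
gripper_force: 12.0
```

```bash
cat > e.py <<'E'
from h import *
import sys
t=sys.argv[1]; g=grab('scene',t); s=arm.get_state(); print(s['force'],s['eef_pos'])
for dx in(.04,-.04,-.1):
    Y=np.arange(.26,.310,.0005); q=pix(t,[[.481+dx,y,.085] for y in Y]); v=np.array([float(cv2.getRectSubPix(g,(1,1),tuple(map(float,x)))[0,0].sum()) for x in q]); i=np.where(v>300)[0]; print(dx,'bright from',Y[i[0]],'to',Y[i[-1]])
E
python3 e.py s6; sed -i "s/grab('scene',t)/(cv2.imread(f'pics\/{t}.png') if len(sys.argv)>2 else grab('scene',t))/" e.py; python3 e.py s4 x
```

```text
[-0.34361043 -0.65298309  1.46688611] [0.48157299 0.12413975 0.09726653]
0.04 bright from 0.2755 to 0.28700000000000003
-0.04 bright from 0.275 to 0.28650000000000003
-0.1 bright from 0.26 to 0.28650000000000003
[-0.34361043 -0.65298309  1.46688611] [0.48157299 0.12413975 0.09726653]
0.04 bright from 0.26 to 0.28700000000000003
-0.04 bright from 0.26 to 0.28600000000000003
-0.1 bright from 0.26 to 0.28550000000000003
```

Request:
{"method": "step_arm", "body": {
  "rows": [
    [0,0.0005,0,0,0.015],
    [0,0.001,0,0,0.015]
  ]
}}

```text
t: 13.15
eef_pos: [0.4816, 0.125, 0.0973]
ee_rot: [-3.142, -0.0, -1.564]
force: [-0.7, -0.3, 0.5]
width: 0.0239
gripper_force: 12.0
```

Request:
{"method": "step_arm", "body": {
  "rows": [
    [0,0.0005,0,0,0.015],
    [0,0.001,0,0,0.015]
  ]
}}

```text
t: 13.35
eef_pos: [0.4816, 0.1261, 0.0973]
ee_rot: [3.142, -0.0, -1.564]
force: [0.4, -1.5, 1.5]
width: 0.0242
gripper_force: 12.0
```

Request:
{"method": "step_arm", "body": {
  "rows": [
    [0,0.0005,0,0,0.015],
    [0,0.001,0,0,0.015]
  ]
}}

```text
t: 13.55
eef_pos: [0.4815, 0.1271, 0.0972]
ee_rot: [3.142, -0.0, -1.564]
force: [-0.1, -1.7, 0.4]
width: 0.0234
gripper_force: 12.0
```

Request:
{"method": "step_arm", "body": {
  "rows": [
    [0,0.0005,0,0,0.015],
    [0,0.001,0,0,0.015]
  ]
}}

```text
t: 13.75
eef_pos: [0.4815, 0.1281, 0.0973]
ee_rot: [3.142, -0.0, -1.564]
force: [-1.1, -1.1, 1.7]
width: 0.0241
gripper_force: 12.0
```

Request:
{"method": "step_arm", "body": {
  "rows": [
    [0,0.0005,0,0,0.015],
    [0,0.001,0,0,0.015]
  ]
}}

```text
t: 13.95
eef_pos: [0.4816, 0.1291, 0.0973]
ee_rot: [3.142, -0.0, -1.564]
force: [0.3, -1.5, 1.0]
width: 0.0238
gripper_force: 12.0
```

Request:
{"method": "step_arm", "body": {
  "rows": [
    [0,0.0005,0,0,0.015],
    [0,0.001,0,0,0.015]
  ]
}}

```text
t: 14.15
eef_pos: [0.4816, 0.1298, 0.0973]
ee_rot: [3.141, -0.001, -1.564]
force: [1.2, -5.1, 1.3]
width: 0.0236
gripper_force: 12.0
```

Request:
{"method": "step_arm", "body": {
  "rows": [
    [0,0,0,0,0.015],
    [0,0,0,0,0.015]
  ]
}}

```text
t: 14.35
eef_pos: [0.4816, 0.1298, 0.0973]
ee_rot: [-3.142, -0.0, -1.564]
force: [1.0, -4.6, 1.3]
width: 0.0238
gripper_force: 12.0
```

Request:
{"method": "step_arm", "body": {
  "rows": [
    [0,0.0001,0,0,0.015],
    [0,0.0001,0,0,0.015],
    [0,0.0001,0,0,0.015],
    [0,0.0001,0,0,0.015],
    [0,0.0001,0,0,0.015],
    [0,0.0001,0,0,0.015]
  ]
}}

```text
t: 14.95
eef_pos: [0.4816, 0.1298, 0.0973]
ee_rot: [3.141, -0.0, -1.564]
force: [1.3, -4.0, 0.8]
width: 0.0235
gripper_force: 12.0
```

Request:
{"method": "step_arm", "body": {
  "rows": [
    [0,0,0,0,0.015],
    [0,0,0,0,0.015],
    [0,0,0,0,0.015],
    [0,0,0,0,0.015],
    [0,0,0,0,0.015]
  ]
}}

```text
t: 15.45
eef_pos: [0.4816, 0.1298, 0.0973]
ee_rot: [3.142, -0.0, -1.564]
force: [0.9, -4.9, 2.5]
width: 0.0236
gripper_force: 12.0
```

```bash
python3 e.py s7; cat > /dev/null; python3 - <<'E'
import cv2
c=cv2.imread('pics/s7.png'); cv2.imwrite('pics/c8.png',cv2.resize(c[200:400,330:530],None,fx=3,fy=3,interpolation=cv2.INTER_CUBIC))
E
```

```text
[ 1.00038371 -3.81965411  1.80387494] [0.48157523 0.12981357 0.09728161]
0.04 bright from 0.281 to 0.28700000000000003
-0.04 bright from 0.2805 to 0.28650000000000003
-0.1 bright from 0.26 to 0.28600000000000003
```

View pics/c8.png

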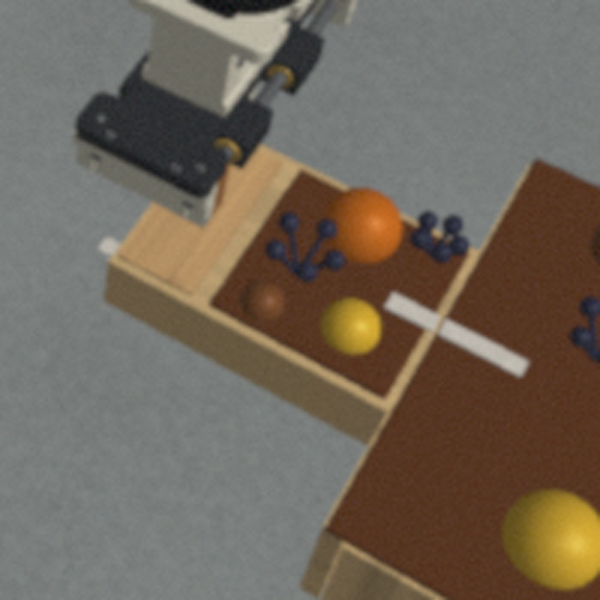

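Flush, with the tapes in one line: caddy (390,300) → (435,325), base (440,327) → (525,370). The lip bears at about 4.4 N, so I'll nudge slightly and lean for a second.

Request:
{"method": "step_arm", "body": {
  "rows": [
    [0,0.0002,0,0,0.015],
    [0,0.0002,0,0,0.015],
    [0,0.0002,0,0,0.015]
  ]
}}

```text
t: 15.8
eef_pos: [0.4816, 0.1298, 0.0973]
ee_rot: [3.141, -0.001, -1.564]
force: [0.9, -6.1, 1.3]
width: 0.0239
gripper_force: 12.0
```

Request:
{"method": "step_arm", "body": {
  "rows": [
    [0,0,0,0,0.015],
    [0,0,0,0,0.015],
    [0,0,0,0,0.015],
    [0,0,0,0,0.015],
    [0,0,0,0,0.015],
    [0,0,0,0,0.015],
    [0,0,0,0,0.015],
    [0,0,0,0,0.015]
  ]
}}

```text
t: 16.6
eef_pos: [0.4816, 0.1298, 0.0973]
ee_rot: [3.141, -0.001, -1.564]
force: [2.3, -5.5, 1.1]
width: 0.0237
gripper_force: 12.0
```

Request:
{"method": "step_arm", "body": {
  "rows": [
    [0,0,0,0,0.026],
    [0,0,0,0,0.03],
    [0,0,0,0,0.04],
    [0,0,0,0,0.05],
    [0,0,0,0,0.06],
    [0,0,0,0,0.065],
    [0,0,0,0,0.065],
    [0,0,0,0,0.065]
  ]
}}

```text
t: 17.4
eef_pos: [0.4816, 0.1304, 0.0972]
ee_rot: [-3.142, 0.0, -1.564]
force: [-0.0, -1.1, -0.1]
width: 0.0643
gripper_force: 0.0
```

Request:
{"method": "step_arm", "body": {
  "rows": [
    [0,0,0.005,0,0.065],
    [0,0,0.015,0,0.065],
    [0,0,0.03,0,0.065],
    [0,0,0.05,0,0.065],
    [0,0,0.08,0,0.065],
    [0,0,0.11,0,0.065],
    [0,-0.03,0.13,0,0.065],
    [0,-0.06,0.14,0,0.065],
    [0,-0.1,0.15,0,0.065],
    [0,-0.14,0.15,0,0.065],
    [0,-0.18,0.15,0,0.065],
    [0,-0.22,0.15,0,0.065],
    [0,-0.26,0.15,0,0.065],
    [0,-0.3,0.15,0,0.065],
    [0,-0.32,0.15,0,0.065],
    [0,-0.32,0.15,0,0.065]
  ]
}}

```text
t: 19.0
eef_pos: [0.4812, -0.192, 0.2479]
ee_rot: [-3.141, -0.0, -1.567]
force: [-0.9, 0.6, -0.0]
width: 0.0649
gripper_force: 0.0
```

```bash
python3 e.py s8; python3 - <<'E'
from h import *
b=grab('top','t8'); c=cv2.imread('pics/s8.png')
A=cv2.resize(b[195:345,150:300],(400,400),interpolation=cv2.INTER_CUBIC); B=cv2.resize(c[200:400,330:530],(400,400),interpolation=cv2.INTER_CUBIC)
cv2.imwrite('pics/c9.png',np.hstack([A,B]))
E
```

```text
[0.0340015  0.5440266  0.21812449] [ 0.48132399 -0.19081686  0.2478688 ]
0.04 bright from 0.281 to 0.28700000000000003
-0.04 bright from 0.2805 to 0.28650000000000003
-0.1 bright from 0.26 to 0.28600000000000003
```

View pics/c9.png

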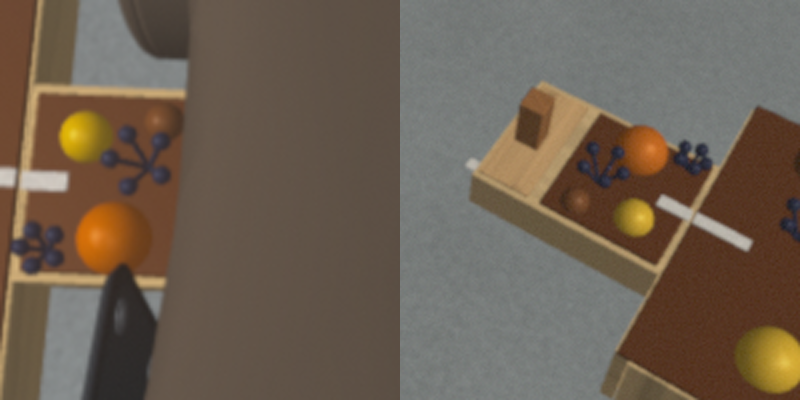

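Released: the caddy stands flush against the lip with the tapes in line (top crop y≈180), and it hasn't moved since I let go. I'm handing in the job.

```bash
python3 -c "
from station import arm; print(arm.job_done())"
```

```text
the job is handed in; nothing more can be done
None
```

The caddy now stands flush on the lip with the tape marks in line. The lip was pushed back about 10 mm until it bore on the packing, then leaned on for about 2 s at 4–6 N and released. The castors weren't visible at the end, but the last 160 mm or so was straight; the cup, jar and half fruit weren't touched. Handed in at about 19 s.

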